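Projection lenses in order of size on the rail

TASK

Stand the four brass projection lenses upright on the green pads of the oak rail, one centred on each pad, in order of size: the smallest next to the shutter lever, the largest at the end away from it. Set each one down gently without dropping it or tipping it over, and leave the shutter lever untouched and the carbon tin where it is.

Things in the scene. Friction and masses are not known exactly. Their poses are not given: they have to be found in the camera images.
- lens_small: the smallest of four projection lenses: an upright plain brass cylinder with thin black bands and a dark-rimmed blue glass disc on top, 36 mm in diameter and 46 mm high, about 100 g, standing loose on the cabinet top at the start. Origin: centre of its underside, z up its axis.
- lens_medium: the second smallest of four projection lenses: an upright plain brass cylinder with thin black bands and a dark-rimmed blue glass disc on top, 43 mm in diameter and 61 mm high, about 160 g, standing loose on the cabinet top at the start. Origin: centre of its underside, z up its axis.
- lens_large: the second largest of four projection lenses: an upright plain brass cylinder with thin black bands and a dark-rimmed blue glass disc on top, 50 mm in diameter and 76 mm high, about 250 g, standing loose on the cabinet top at the start. Origin: centre of its underside, z up its axis.
- lens_huge: the largest of four projection lenses: an upright plain brass cylinder with thin black bands and a dark-rimmed blue glass disc on top, 57 mm in diameter and 91 mm high, about 360 g, standing loose on the cabinet top at the start. Origin: centre of its underside, z up its axis.
- pad_a: one of four identical round dark green pads, 72 mm across, 3 mm thick, fixed in a straight row, 95 mm apart, on a brown oak rail (400 x 90 x 12 mm) on the cabinet top. Letters say nothing of the order along the row, which changes. Origin: centre of the pad's underside, 12 mm above the cabinet top; the lens stands 3 mm higher, on its upper face. y runs along the row, x across it.
- pad_b: one of four identical round dark green pads, 72 mm across, 3 mm thick, fixed in a straight row, 95 mm apart, on a brown oak rail (400 x 90 x 12 mm) on the cabinet top. Letters say nothing of the order along the row, which changes. Origin: centre of the pad's underside, 12 mm above the cabinet top; the lens stands 3 mm higher, on its upper face. y runs along the row, x across it.
- pad_c: one of four identical round dark green pads, 72 mm across, 3 mm thick, fixed in a straight row, 95 mm apart, on a brown oak rail (400 x 90 x 12 mm) on the cabinet top. Letters say nothing of the order along the row, which changes. Origin: centre of the pad's underside, 12 mm above the cabinet top; the lens stands 3 mm higher, on its upper face. y runs along the row, x across it.
- pad_d: one of four identical round dark green pads, 72 mm across, 3 mm thick, fixed in a straight row, 95 mm apart, on a brown oak rail (400 x 90 x 12 mm) on the cabinet top. Letters say nothing of the order along the row, which changes. Origin: centre of the pad's underside, 12 mm above the cabinet top; the lens stands 3 mm higher, on its upper face. y runs along the row, x across it.
- shutter_lever: black iron fire-shutter lever with a red ball grip, fixed to the cabinet top beyond one end of the row (either end), in line with it, 127.5 mm from the nearest pad's centre. Origin: centre of its foot's underside; foot 70 (across the row) x 50 mm, cheeks 57 mm high. The bar leans along its +x, away from the robot; ball 180 mm out, 140 mm up. Not to be touched.
- carbon_tin: a loose round dark red carbon tin with a cream lid, 80 mm in diameter, 60 mm high, beyond the other end of the row, 127.5 mm from the nearest pad's centre. Origin: centre of its underside. To be left where it is.

How it is judged:
At the end, for the whole second after the job is handed in: Each lens stands on a pad of its own, within 12 mm of the pad's centre, upright within 0.1 rad, released and at rest; counted from the shutter lever the order is smallest, second smallest, second largest, largest; the carbon tin is within 20 mm of where it was (((horizontal distance between lens_small and pad_a below 0.012 m and z of lens_small in the frame of pad_a between 0 and 0.008 m) or (horizontal distance between lens_small and pad_b below 0.012 m and z of lens_small in the frame of pad_b between 0 and 0.008 m) or (horizontal distance between lens_small and pad_c below 0.012 m and z of lens_small in the frame of pad_c between 0 and 0.008 m) or (horizontal distance between lens_small and pad_d below 0.012 m and z of lens_small in the frame of pad_d between 0 and 0.008 m)) and horizontal distance between lens_small and shutter_lever between 0.0975 and 0.1575 m and angle between each of lens_small, lens_medium, lens_large, lens_huge's own z axis and vertical below 0.1 rad and linear speed of each of lens_small, lens_medium, lens_large, lens_huge below 0.02 m/s and angular speed of each of lens_small, lens_medium, lens_large, lens_huge below 0.2 rad/s and contact force between the fingers and lens_small below 0.1 N and ((horizontal distance between lens_medium and pad_a below 0.012 m and z of lens_medium in the frame of pad_a between 0 and 0.008 m) or (horizontal distance between lens_medium and pad_b below 0.012 m and z of lens_medium in the frame of pad_b between 0 and 0.008 m) or (horizontal distance between lens_medium and pad_c below 0.012 m and z of lens_medium in the frame of pad_c between 0 and 0.008 m) or (horizontal distance between lens_medium and pad_d below 0.012 m and z of lens_medium in the frame of pad_d between 0 and 0.008 m)) and horizontal distance between lens_medium and shutter_lever between 0.1925 and 0.2525 m and contact force between the fingers and lens_medium below 0.1 N and ((horizontal distance between lens_large and pad_a below 0.012 m and z of lens_large in the frame of pad_a between 0 and 0.008 m) or (horizontal distance between lens_large and pad_b below 0.012 m and z of lens_large in the frame of pad_b between 0 and 0.008 m) or (horizontal distance between lens_large and pad_c below 0.012 m and z of lens_large in the frame of pad_c between 0 and 0.008 m) or (horizontal distance between lens_large and pad_d below 0.012 m and z of lens_large in the frame of pad_d between 0 and 0.008 m)) and horizontal distance between lens_large and shutter_lever between 0.2875 and 0.3475 m and contact force between the fingers and lens_large below 0.1 N and ((horizontal distance between lens_huge and pad_a below 0.012 m and z of lens_huge in the frame of pad_a between 0 and 0.008 m) or (horizontal distance between lens_huge and pad_b below 0.012 m and z of lens_huge in the frame of pad_b between 0 and 0.008 m) or (horizontal distance between lens_huge and pad_c below 0.012 m and z of lens_huge in the frame of pad_c between 0 and 0.008 m) or (horizontal distance between lens_huge and pad_d below 0.012 m and z of lens_huge in the frame of pad_d between 0 and 0.008 m)) and horizontal distance between lens_huge and shutter_lever between 0.3825 and 0.4425 m and contact force between the fingers and lens_huge below 0.1 N and distance of carbon_tin from where it was at the start of the episode below 0.02 m); the robot touches nothing.
It fails at once if a lens is tipped over (more than 0.7 rad) (angle between any of lens_small, lens_medium, lens_large, lens_huge's own z axis and vertical above 0.7 rad).
It fails at once if a lens is dropped or knocked: moving freely at more than 0.65 m/s (a fall of about 2 cm) ((linear speed of lens_small above 0.65 m/s and contact force between the fingers and lens_small below 0.05 N) or (linear speed of lens_medium above 0.65 m/s and contact force between the fingers and lens_medium below 0.05 N) or (linear speed of lens_large above 0.65 m/s and contact force between the fingers and lens_large below 0.05 N) or (linear speed of lens_huge above 0.65 m/s and contact force between the fingers and lens_huge below 0.05 N)).
It fails at once if the robot touches the shutter lever with more than 2 N (contact force between any of the fingers, the arm and shutter_lever above 2 N).
It fails at once if the carbon tin is moved more than 20 mm (distance of carbon_tin from where it was at the start of the episode above 0.02 m).
It also fails if it takes over 99 s, if anything falls off the work surface, if the arm or the gripper's body presses on something with over 40 N, if the wrist force passes 120 N, or if a joint passes its speed limit or range.

ROBOT

A 6-joint arm with a two-finger parallel gripper is mounted at the origin on the work surface. World frame = base frame: x ahead of the robot, y to its left, z up, the work surface at z = 0. Lengths are in m, angles in rad, forces in N, time in s.
With the tool pointing down it reaches from about 0.2 to 0.875 m from the base axis. Payload 3.4 kg.
Tool frame: the origin (TCP) lies between the finger pads; the fingertips stand 25 mm ahead of it and the grasp point (between the pads) lies 6 mm ahead of it (r.nose_length is the z of the fingertips in the tool frame, in m); z points along the fingers, y is the line along which they close (so a half turn about z gives the same grasp; the last joint's range is limited). The gripper opens to 94 mm and grips with 3 to 60 N. Pads are 16 mm wide; open, the fingers measure 119 mm over their backs; the gripper's body (75 mm by 177 mm) begins 78 mm behind the grasp point.
Start: joints at [0.993, 0.276, 1.505, -0, 1.361, -0.121], TCP at [0.254, 0.516, 0.191] pointing down, gripper open.
Joint ranges: [-2.89, 2.89], [-0.75, 2.08], [0.22, 2.7], [-1.18, 4.32], [0.11, 2.71], [-2.7, 2.7]. Speed limits (rad/s): [2.57, 2.57, 3.14, 3.14, 3.14, 3.14].

INTERFACE

Orientations are given as a unit quaternion [w, x, y, z].
In Python, from plant import r, gripper_to, inverse_kinematics, vision, models, telemetry gives the robot as it stands. Calls block until the motion is done:
- r.move_to(position, orientation): joint-space move of the TCP to a pose.
- r.move_l(position, rot=None, vel=0.15, guard=None): straight line of the TCP; rot=None keeps the orientation; vel is the mean speed in m/s. With guard (N) it stops when the force on the tool has changed by that much, and returns True; else False.
- r.movej(angles): joint-space move.
- gripper_to(opening, f_grip=None): finger opening in m; f_grip is the grip in N (None keeps the last); returns when the fingers have stopped.
- r.hold(seconds).
- inverse_kinematics(position, orientation): joint angles nearest the present ones, or None.
- vision.snapshot(name): name is "scene" or "top"; returns the picture (384x512x3 uint8, red, green, blue); there is no depth.
- vision.get_calibration(name): a dict with "fx", "fy", "cx", "cy" (pixels), "position" and "orientation" of the camera in the world. Camera axes: x right, y down, z forward; pixel columns grow to the right and rows downward; lengths in m; the calibration is good to about 2 mm. A picture is of the moment at which its call begins. get_calibration takes no time and is no camera call.
A pose or a line that the arm cannot do raises r.PlanningError and nothing moves.
- r.sign_off(): hands the job in; it is judged then, once.
Trained networks look in the newest picture that a camera, given by its name, has taken for a name from the list of things; names that differ only in an ending like _2 or _b are one class to them, and where a whole thing is asked for, a point or a joint stands for the part that bears it (a point fixed in the world has none). Each returns a list of dicts, best first, with "score" (0 to 1); they miss things now and then, are a little off and sometimes report something else, mostly with a low value. They report only what shows in the picture. A call takes as long as a camera call.
- models.boxes_of(thing, camera): "at" ([x, y, z] in m, in world coordinates, good to about 4 mm: the middle of the surface that is visible of it).
- models.regions_of(thing, camera): "pixels" (384x512 bool, what is visible of it).
- models.mark_of(thing, camera): "at" ([x, y, z] in m, in world coordinates, good to about 4 mm: a listed point, or the origin of a listed thing).
Readings, each from a call of its own:
- telemetry.current_t(): time.
- telemetry.current_joints(): joint angles.
- telemetry.current_dq(): joint speeds.
- telemetry.current_joint_efforts(): joint torques, N m.
- telemetry.current_ee_pos(): TCP position.
- telemetry.current_tool_rot(): TCP orientation.
- telemetry.current_wrist_force(): force on the tool from outside, world axes, zero at the start.
- telemetry.current_torque(): the same for the moment, N m.
- telemetry.current_opening(): finger opening in m.
- telemetry.current_finger_force(): force on a finger pad.
Only numpy, scipy, OpenCV 4.12 (cv2) and the standard library are available. Lean on these libraries where they do the work, as an engineer would, in place of code of your own. Each camera call takes 0.05 s, during which the arm holds its last target. There are 200 camera calls.

## Working session

There is one attempt and no reset: what is moved stays moved. The work goes in short steps, each a Python script; the robot and the scene stay as the last script left them, time stands still between calls to the robot, and variables do not carry over. Pictures are saved under pics/ and viewed, at most 14 in all, crops included, and the job is handed in when it is done.

```bash
ls; mkdir -p pics
python3 - <<'E'
from plant import r, vision, models, telemetry
import cv2, numpy as np
np.set_printoptions(precision=4,suppress=True)
for c in ("scene","top"):
    im=vision.snapshot(c); cv2.imwrite(f"pics/{c}0.png",im[:,:,::-1]); k=vision.get_calibration(c); print(c,k)
    for n in ("lens_small","lens_medium","lens_large","lens_huge","pad_a","shutter_lever","carbon_tin"):
        print(n,[(round(d["score"],2),np.round(d["at"],3).tolist()) for d in models.mark_of(n,c)[:5]])
print(telemetry.current_t(), telemetry.current_tool_rot())
E
```

```text
pics
scene {'fx': 477.04861145253517, 'fy': 477.04861145253517, 'cx': 254.61338267850022, 'cy': 185.66250890546632, 'position': array([1.2721, 0.4801, 0.6074]), 'orientation': array([-0.2261,  0.4239,  0.7706, -0.4186])}
lens_small [(0.58, [0.434, 0.054, 0.0]), (0.46, [0.618, 0.002, 0.009])]
lens_medium [(0.83, [0.447, 0.187, -0.004])]
lens_large [(0.85, [0.435, -0.191, 0.005])]
lens_huge [(0.84, [0.462, -0.072, 0.003])]
pad_a [(0.91, [0.628, -0.086, 0.012]), (0.89, [0.616, 0.002, 0.008]), (0.6, [0.646, -0.187, 0.013]), (0.6, [0.604, 0.102, 0.012])]
shutter_lever [(0.87, [0.588, 0.224, -0.001])]
carbon_tin [(0.7, [0.664, -0.306, 0.004])]
top {'fx': 425.260340582858, 'fy': 425.260340582858, 'cx': 261.6081511770891, 'cy': 195.91017150461536, 'position': array([0.4662, 0.0241, 1.1755]), 'orientation': array([-0.0251,  0.7084, -0.7047,  0.0289])}
lens_small [(0.73, [0.432, 0.052, 0.0])]
lens_medium [(0.79, [0.445, 0.183, 0.002])]
lens_large [(0.63, [0.436, -0.189, -0.001])]
lens_huge [(0.98, [0.464, -0.07, -0.006])]
pad_a [(0.96, [0.645, -0.177, 0.012]), (0.93, [0.606, 0.101, 0.01]), (0.57, [0.626, -0.093, 0.013]), (0.55, [0.622, 0.002, 0.011]), (0.19, [0.43, 0.052, 0.002])]
shutter_lever [(0.79, [0.588, 0.225, 0.0])]
carbon_tin [(0.95, [0.66, -0.315, 0.002])]
0.8 [0.     0.2264 0.974  0.0001]
```

View pics/scene0.png

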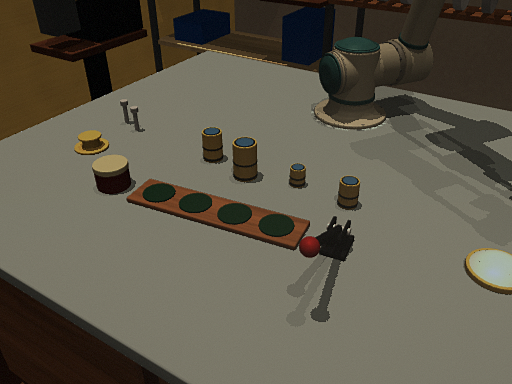

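View pics/top0.png

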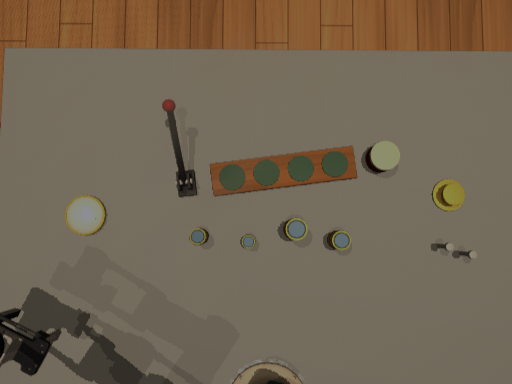

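The scene view has the lenses, left to right, large (212,143), huge (245,157), small (298,175) and medium (348,192). The lever is at (335,240), at the +y end of the rail, and the tin is at the other end. The top view agrees. Next I'll measure precisely from both views.

```bash
cat > h.py <<'E'
import numpy as np, cv2
from scipy.spatial.transform import Rotation as R
from plant import r, vision, models, telemetry, gripper_to, inverse_kinematics
L=["lens_small","lens_medium","lens_large","lens_huge"]
def ray(c,px):
    k=vision.get_calibration(c); q=k["orientation"]
    d=R.from_quat(np.roll(q,-1)).apply([(px[0]-k["cx"])/k["fx"],(px[1]-k["cy"])/k["fy"],1])
    return np.array(k["position"]),d/np.linalg.norm(d)
def tri(pa,pb):
    (o1,d1),(o2,d2)=ray("scene",pa),ray("top",pb)
    t=np.linalg.lstsq(np.c_[d1,-d2],o2-o1,rcond=None)[0]
    a,b=o1+t[0]*d1,o2+t[1]*d2
    return (a+b)/2,np.linalg.norm(a-b)
def onplane(c,px,z):
    o,d=ray(c,px); return o+d*(z-o[2])/d[2]
def cen(m):
    v,u=np.nonzero(m); return np.array([u.mean(),v.mean()])
def glass(im,m):
    m=cv2.dilate(m.astype(np.uint8),np.ones((3,3)))>0
    i=im.astype(int); b=m&(i[:,:,2]>i[:,:,0]+5)
    n,lab,st,c=cv2.connectedComponentsWithStats(b.astype(np.uint8))
    k=1+np.argmax(st[1:,4]); return c[k],st[k,4]
E
python3 - <<'E'
from h import *
np.set_printoptions(precision=4,suppress=True)
ims={c:vision.snapshot(c) for c in("scene","top")}
for n in L:
    g={c:glass(ims[c],models.regions_of(n,c)[0]["pixels"]) for c in ims}
    print(n,g,tri(g["scene"][0],g["top"][0]))
P={c:[(round(d["score"],2),d["pixels"].sum(),cen(d["pixels"])) for d in models.regions_of("pad_a",c)] for c in ims}
for c in P:
    for p in P[c]: print(c,*p,onplane(c,p[2],.015))
S=sorted([p[2] for p in P["scene"][:4]],key=lambda p:p[0]); T=sorted([p[2] for p in P["top"][:4]],key=lambda p:-p[0])
for s,t in zip(S,T): print(tri(s,t))
E
```

```text
Traceback (most recent call last):
IndexError: list index out of range
```

```bash
cat >> h.py <<'E'
def region(n,c):
    for _ in range(4):
        im=vision.snapshot(c); d=models.regions_of(n,c)
        if d: return im,d
    return im,[]
E
python3 - <<'E'
from h import *
np.set_printoptions(precision=4,suppress=True)
for n in L:
    g={}
    for c in("scene","top"):
        im,d=region(n,c)
        if d: g[c]=glass(im,d[0]["pixels"])
    print(n,g,tri(g["scene"][0],g["top"][0]) if len(g)==2 else "")
P={}
for c in("scene","top"):
    P[c]=[(round(d["score"],2),d["pixels"].sum(),cen(d["pixels"])) for d in region("pad_a",c)[1]]
    for p in P[c]: print(c,*p,onplane(c,p[2],.015))
S=sorted([p[2] for p in P["scene"][:4]],key=lambda p:p[0]); T=sorted([p[2] for p in P["top"][:4]],key=lambda p:-p[0])
for s,t in zip(S,T): print(tri(s,t))
E
```

```text
lens_small {'scene': (array([297.5932, 166.6102]), np.int32(59)), 'top': (array([248.    , 241.3816]), np.int32(76))} (array([0.4315, 0.0544, 0.0459]), np.float64(0.002049978017368316))
lens_medium {'scene': (array([349.9091, 180.404 ]), np.int32(99)), 'top': (array([197.0982, 236.1875]), np.int32(112))} (array([0.4449, 0.1868, 0.0604]), np.float64(0.0018775475755517259))
lens_large {'scene': (array([211.3721, 131.0581]), np.int32(86)), 'top': (array([341.3057, 240.1146]), np.int32(157))} (array([ 0.4365, -0.1865,  0.0748]), np.float64(0.0029065295971508953))
lens_huge {'scene': (array([244.4853, 142.    ]), np.int32(136)), 'top': (array([296.1875, 228.7933]), np.int32(208))} (array([ 0.465 , -0.0688,  0.09  ]), np.float64(0.0029737157831495804))
scene 0.97 557 [194.4578 202.3645] [ 0.6348 -0.0854  0.015 ]
scene 0.93 576 [234.1858 213.1337] [0.6214 0.0094 0.015 ]
scene 0.88 490 [158.3959 192.2224] [ 0.6467 -0.1782  0.015 ]
scene 0.61 655 [275.5496 225.174 ] [0.6107 0.1032 0.015 ]
top 0.93 530 [231.7358 176.2962] [0.6086 0.1003 0.015 ]
top 0.92 533 [334.0638 163.3715] [ 0.6461 -0.1812  0.015 ]
top 0.73 559 [265.9302 171.449 ] [0.6225 0.0064 0.015 ]
top 0.56 498 [300.2289 167.0402] [ 0.6353 -0.0879  0.015 ]
(array([ 0.6456, -0.1807,  0.0137]), np.float64(0.001964870884973109))
(array([ 0.6347, -0.087 ,  0.0145]), np.float64(0.0023188430386900214))
(array([0.6217, 0.0077, 0.0147]), np.float64(0.0031129044740114023))
(array([0.6085, 0.1011, 0.0127]), np.float64(0.0014846694109824923))
```

```bash
cat >> h.py <<'E'
PADS=np.array([[.6085,.1011],[.6217,.0077],[.6347,-.087],[.6456,-.1807]]) # from the lever on
LENS={"lens_small":(.4315,.0544,.046,.036),"lens_medium":(.4449,.1868,.061,.043),
      "lens_large":(.4365,-.1865,.076,.050),"lens_huge":(.465,-.0688,.091,.057)}
YAW=np.arctan2(.0371,.2818)
def quat(s):
    y=s*np.array([np.cos(YAW),np.sin(YAW),0]); z=np.array([0,0,-1.])
    return np.roll(R.from_matrix(np.c_[np.cross(y,z),y,z]).as_quat(),1)
HI=.26
def gz(n): return max(.028,.55*LENS[n][2])+.006   # TCP height above the lens' foot
def pick(n,q):
    x,y,h,d=LENS[n]; z=gz(n)
    r.move_to([x,y,HI],q); gripper_to(min(.092,d+.028))
    r.move_l([x,y,z+.05],vel=.2); hit=r.move_l([x,y,z],vel=.08,guard=4)
    gripper_to(d-.01,f_grip=15)
    print(n,"hit",hit,"opening",telemetry.current_opening(),"force",telemetry.current_finger_force())
    r.move_l([x,y,z+.03],vel=.06); r.move_l([x,y,HI],vel=.15)
def place(n,q,i):
    x,y=PADS[i]; z=gz(n)+.015; d=LENS[n][3]
    r.move_to([x,y,HI],q); r.hold(.2)
    print("held",telemetry.current_opening())
    r.move_l([x,y,z+.02],vel=.15); r.hold(.2)
    hit=r.move_l([x,y,z-.004],vel=.02,guard=2)
    print("down",hit,telemetry.current_ee_pos()-[x,y,z])
    gripper_to(min(.092,d+.028)); r.move_l([x,y,HI],vel=.15)
    print("t",telemetry.current_t())
E
python3 - <<'E'
from h import *
np.set_printoptions(precision=3,suppress=True)
for s in(1,-1):
    for i,n in enumerate(L):
        for p in ([*LENS[n][:2],gz(n)],[*LENS[n][:2],HI],[*PADS[i],gz(n)+.011],[*PADS[i],HI]): print(s,n,inverse_kinematics(p,quat(s)))
E
```

```text
1 lens_small [-0.035  0.224  2.027 -0.     0.891 -0.166]
1 lens_small [-0.035  0.026  1.643 -0.     1.473 -0.166]
1 lens_small [ 0.052  0.447  1.623 -0.     1.071 -0.079]
1 lens_small [ 0.052  0.312  1.284 -0.     1.545 -0.079]
1 lens_medium [ 0.253  0.279  1.924 -0.     0.938  0.122]
1 lens_medium [ 0.253  0.101  1.56  -0.     1.48   0.122]
1 lens_medium [-0.099  0.448  1.605 -0.     1.088 -0.23 ]
1 lens_medium [-0.099  0.32   1.272 -0.     1.549 -0.23 ]
1 lens_large [-0.551  0.259  1.929 -0.     0.954 -0.681]
1 lens_large [-0.551  0.089  1.575 -0.     1.478 -0.681]
1 lens_large [-0.245  0.466  1.55  -0.     1.126 -0.376]
1 lens_large [-0.245  0.35   1.227 -0.     1.564 -0.376]
1 lens_huge [-0.295  0.242  1.927 -0.     0.972 -0.426]
1 lens_huge [-0.295  0.082  1.583 -0.     1.477 -0.426]
1 lens_huge [-0.377  0.499  1.467 -0.     1.176 -0.508]
1 lens_huge [-0.377  0.399  1.152 -0.     1.59  -0.508]
-1 lens_small None
-1 lens_small None
-1 lens_small None
-1 lens_small None
-1 lens_medium None
-1 lens_medium None
-1 lens_medium None
-1 lens_medium None
-1 lens_large [-0.551  0.259  1.929 -0.     0.954  2.46 ]
-1 lens_large [-0.551  0.089  1.575 -0.     1.478  2.46 ]
-1 lens_large None
-1 lens_large None
-1 lens_huge None
-1 lens_huge None
-1 lens_huge [-0.377  0.499  1.467 -0.     1.176  2.634]
-1 lens_huge [-0.377  0.399  1.152 -0.     1.59   2.634]
```

Run:
```python
from h import *
np.set_printoptions(precision=4,suppress=True)
p=telemetry.current_ee_pos(); r.move_l([p[0],p[1],.3],vel=.2)
q=quat(1); pick("lens_huge",q); place("lens_huge",q,3)
for c in("scene",): cv2.imwrite(f"pics/{c}1.png",vision.snapshot(c)[:,:,::-1])
```

```text
lens_huge hit False opening 0.05674253131855465 force 14.994947612285614
held 0.05680223755640419
down True [-0.0004  0.      0.    ]
t 15.0083
```

View pics/scene1.png

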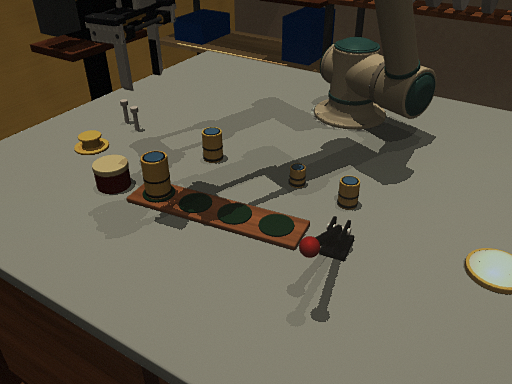

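The huge lens now stands upright on the far pad at (156,175), and everything else is where it was. I'll do the other three.

Run:
```python
from h import *
np.set_printoptions(precision=4,suppress=True)
q=quat(1)
for i in(2,1,0): pick(L[i],q); place(L[i],q,i)
r.move_to([.35,-.1,.3],q)
for n in L:
    g={}
    for c in("scene","top"):
        im,d=region(n,c)
        if d: g[c]=glass(im,d[0]["pixels"])[0]
    if len(g)==2:
        p,e=tri(g["scene"],g["top"]); print(n,p,e,p[:2]-PADS[L.index(n)])
    else: print(n,g.keys())
for c in("scene","top"):
    cv2.imwrite(f"pics/{c}2.png",vision.snapshot(c)[:,:,::-1])
    print([(round(d["score"],2),d["at"]) for d in models.mark_of("carbon_tin",c)])
```

```text
lens_large hit False opening 0.049605943172025616 force 14.996480941772461
held 0.04972770860960814
down True [-0.0004  0.      0.    ]
t 26.225
lens_medium hit False opening 0.042209881059083645 force 15.001148879528046
held 0.042409138241895246
down True [-0.0004  0.      0.    ]
t 38.0917
lens_small hit False opening 0.02561006038987873 force 0.0
held 0.025962836128759055
down False [ 0.0001  0.     -0.0038]
t 50.1833
lens_small [0.4315 0.0544 0.0459] 0.002049978017368316 [-0.177  -0.0467]
lens_medium [0.622  0.0078 0.0755] 0.0023242808623010615 [0.0003 0.0001]
lens_large [ 0.635  -0.0865  0.0904] 0.003196957322054996 [0.0003 0.0005]
lens_huge [ 0.646  -0.1807  0.1055] 0.003175785413394806 [0.0004 0.    ]
[(0.95, [0.6628, -0.3087, -0.0006])]
[(0.65, [0.6599, -0.3115, 0.0022])]
```

View pics/scene2.png

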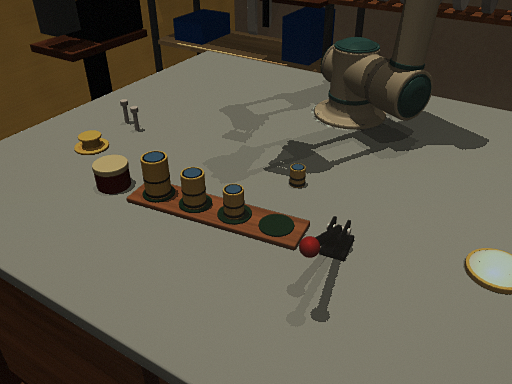

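View pics/top2.png

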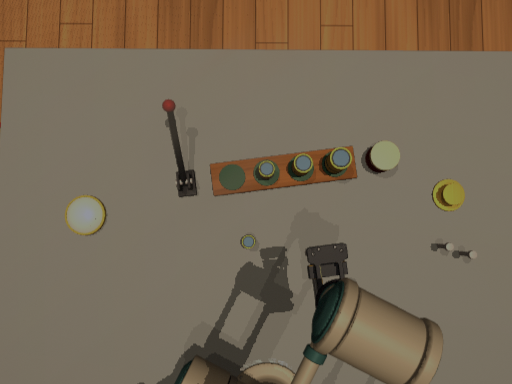

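The large, medium and huge lenses stand centred on pads at (193,188), (234,202) and (156,175). The small lens hasn't moved from (298,175): the fingers closed to 26 mm with no force. I'll go back to it and look at the grasp pose before closing.

Run:
```python
from h import *
np.set_printoptions(precision=4,suppress=True)
q=quat(1); n="lens_small"; x,y,h,d=LENS[n]
r.move_to([x,y,HI],q); gripper_to(.064); r.move_l([x,y,.11],vel=.2); hit=r.move_l([x,y,gz(n)],vel=.08,guard=4)
print(hit,telemetry.current_ee_pos(),telemetry.current_tool_rot(),telemetry.current_opening(),r.nose_length,telemetry.current_t())
c=vision.snapshot("scene")[90:230,200:390]; cv2.imwrite("pics/g1.png",cv2.resize(c,None,fx=4,fy=4,interpolation=2)[:,:,::-1])
```

```text
False [0.432  0.0544 0.0344] [0.0004 0.6593 0.7519 0.0003] 0.06380157017667945 0.025 55.4
```

View pics/g1.png

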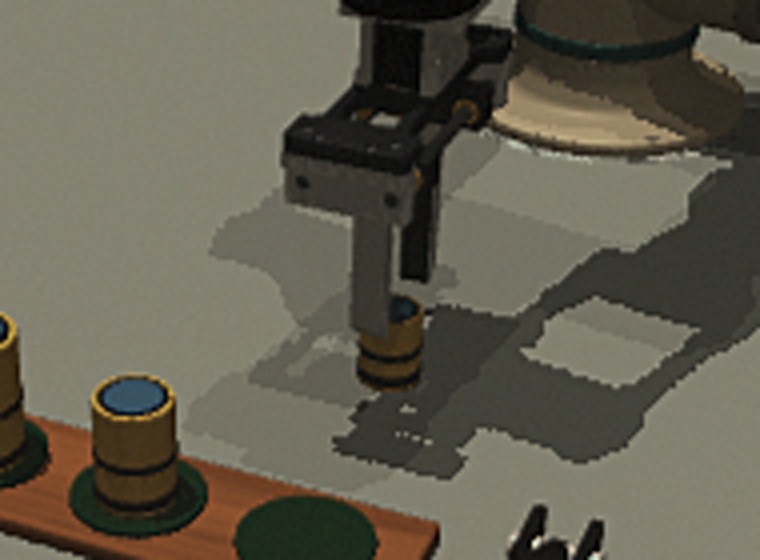

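Run:
```python
from h import *
np.set_printoptions(precision=4,suppress=True)
k=vision.get_calibration("scene"); M=R.from_quat(np.roll(k["orientation"],-1))
u=np.array([np.cos(YAW),np.sin(YAW)]); w=np.array([-u[1],u[0]])
for z in(.0094,.02,.03,.04,.05,.06):
    o=[]
    for g in(.032,.042):
      for s in(-.008,.008):
        p=np.r_[np.array([.432,.0544])+g*u+s*w,z]; v=M.inv().apply(p-k["position"])
        o.append(((k["fx"]*v[0]/v[2]+k["cx"]-200)*4,(k["fy"]*v[1]/v[2]+k["cy"]-90)*4))
    print(z,np.array(o).round().tolist())
print(telemetry.current_wrist_force(),telemetry.current_t())
```

```text
0.0094 [[352.0, 385.0], [379.0, 391.0], [346.0, 394.0], [372.0, 400.0]]
0.02 [[353.0, 369.0], [379.0, 376.0], [346.0, 378.0], [373.0, 384.0]]
0.03 [[354.0, 354.0], [380.0, 361.0], [347.0, 363.0], [374.0, 369.0]]
0.04 [[354.0, 339.0], [381.0, 346.0], [347.0, 348.0], [374.0, 354.0]]
0.05 [[355.0, 324.0], [381.0, 330.0], [348.0, 333.0], [375.0, 339.0]]
0.06 [[355.0, 309.0], [382.0, 315.0], [349.0, 317.0], [376.0, 324.0]]
[ 0.279  -0.4126  0.5371] 55.45
```

The visible fingertip (crop row ~335) projects to z ≈ 0.049, where the reading implies 0.009. So the real fingertips sit about 40 mm higher than reported, which fits the small lens being missed while the taller ones were still caught. I'll go 25 mm lower under guard and take another picture before closing.

Run:
```python
from h import *
np.set_printoptions(precision=4,suppress=True)
x,y,h,d=LENS["lens_small"]
print(r.move_l([x,y,.009],vel=.04,guard=3),telemetry.current_ee_pos(),telemetry.current_wrist_force())
c=vision.snapshot("scene")[90:230,200:390]; cv2.imwrite("pics/g2.png",cv2.resize(c,None,fx=4,fy=4,interpolation=2)[:,:,::-1])
```

```text
False [0.4316 0.0544 0.0089] [-0.2504  0.1854 -0.5323]
```

View pics/g2.png

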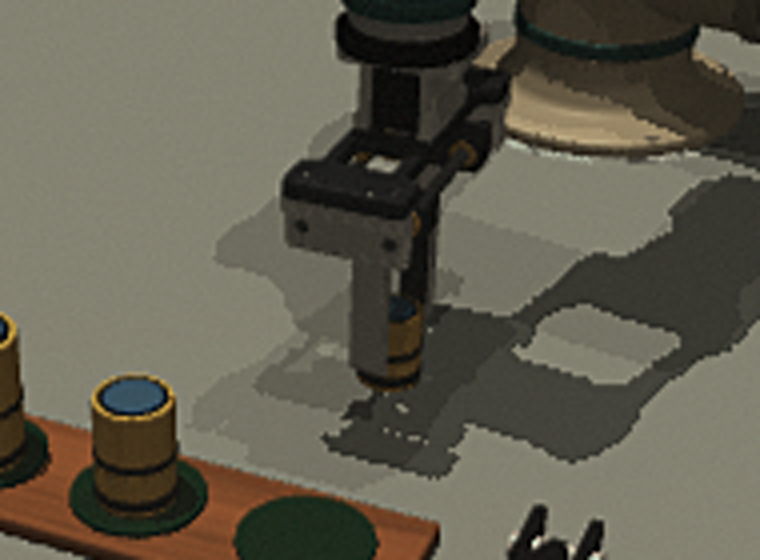

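The fingertips (crop ~370,375) now reach about z = 0.022, well down the lens on both sides, so I'll close and place it.

Run:
```python
import h
from h import *
np.set_printoptions(precision=4,suppress=True)
n="lens_small"; x,y,_,d=LENS[n]; q=quat(1); h.gz=lambda n:.009
gripper_to(d-.01,f_grip=12); o=telemetry.current_opening(); print(o,telemetry.current_finger_force())
if o<.033: raise SystemExit("no grasp")
r.move_l([x,y,.04],vel=.06); r.move_l([x,y,HI],vel=.15)
if telemetry.current_opening()<.033: raise SystemExit("lost")
place(n,q,0)
r.move_to([.35,-.1,.3],q)
for n in L:
    g={}
    for c in("scene","top"):
        im,dd=region(n,c)
        if dd: g[c]=glass(im,dd[0]["pixels"])[0]
    if len(g)==2:
        p,e=tri(g["scene"],g["top"]); print(n,p,p[:2]-PADS[L.index(n)])
    else: print(n,g.keys())
cv2.imwrite("pics/scene3.png",vision.snapshot("scene")[:,:,::-1]); print(telemetry.current_t())
```

```text
0.03574228649470271 12.000183463096619
held 0.03576904983712393
down True [-0.0001 -0.     -0.    ]
t 65.1333
lens_small [0.6103 0.1015 0.0609] [0.0018 0.0004]
lens_medium [0.622  0.0078 0.0755] [0.0003 0.0001]
lens_large [ 0.6349 -0.0866  0.0903] [0.0002 0.0004]
lens_huge [ 0.6459 -0.1808  0.1055] [ 0.0003 -0.0001]
67.3333
```

View pics/scene3.png

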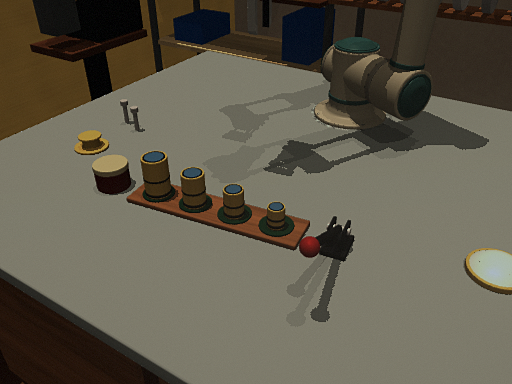

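All four lenses stand in order and centred on their pads, from the smallest at (276,217) beside the lever to the largest at (156,175). The tin and lever are unmoved, so I'm handing in.

```bash
python3 -c "
from plant import r
print(r.sign_off())"
```

```text
the job is handed in; nothing more can be done
None
```

All four lenses stand upright on their pads, smallest next to the lever, each measured within about 2 mm of its pad's centre, with the lever untouched and the tin where it was; the job is handed in at about 67 s, after one missed grasp on the small lens (the fingertips sat about 40 mm higher than reported) that I corrected, and no verdict was returned.

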